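Put three robot tools back in their own docks

ROBOT

A 6-joint arm with a two-finger parallel gripper is mounted at the origin on the work surface. World frame = base frame: x ahead of the robot, y to its left, z up, the work surface at z = 0. Lengths are in mm, angles in rad, forces in N, time in s.
With the tool pointing down it reaches from about 325 to 1000 mm from the base axis. Payload 5.1 kg.
Tool frame: the origin (TCP) lies midway between the tips of the shut fingers; the grasp point (between the pads) lies 19 mm behind it; z points along the fingers, y is the line along which they close (so a half turn about z gives the same grasp; the last joint's range is limited). The gripper opens to 85 mm and grips with 20 to 120 N. Pads are 22 mm wide; open, the fingers measure 114 mm over their backs; the gripper's body (76 mm by 85 mm) begins 54 mm behind the grasp point. The pads swing forward as they close: fully open they stand 13 mm farther back than shut.
Start: joints at [-1.263, 0.124, 1.65, -0, 1.367, -0.083], TCP at [247.571, -600.994, 231.322] pointing down, gripper open.
Joint ranges: [-2.61, 2.61], [-1.02, 2.33], [0.03, 2.71], [-1.35, 4.49], [0.32, 2.68], [-2.91, 2.91]. Speed limits (rad/s): [2.57, 2.57, 3.14, 3.14, 3.14, 3.14].

INTERFACE

Orientations are given as a unit quaternion [x, y, z, w].
In Python, from bench import state, snapshot, sign_off, spot_in, silhouettes, spot_point gives the robot as it stands.
- The arm moves only by the tool apply_moves, never from a script. Its argument "targets" is text: rows parted by semicolons, each of 7 numbers parted by spaces: the opening, from -1 (shut) to 1 (fully open), so that 0 is half open, then the shift along the tool's x, y, z in cm, then the turn, a rotation vector about the tool's x, y, z in units of 10 degrees (1.0 is 10 degrees). In form: fingers dx dy dz rx ry rz; .... A call has 1 to 12 rows; each row is the pose to reach, as a shift and turn from the pose commanded when the call began, along the tool's axes at that moment; what a row does not reach only later rows make up. A row lasts 1/8 s, in which the tool goes at most 62.5 mm and 10.7 degrees, less where a joint would pass 70% of its speed; a pose out of reach is approached as far as the arm can. A call with a gripper value outside its range is refused whole. The fingers move at their own pace and stop on an object; "grip_force" is the grip in N (left out, the last holds). Time passes only in rows, so rows that repeat a pose let the fingers close. It gives the time, the measured TCP pose, the force, the opening and the grip force at its end, in the units of the state.
- state(): the state, without advancing time (a new reading comes with each control period).
- snapshot(name): name is "side" or "top" or "wrist"; returns a dict with "pixels" (384x512x3 uint8, red, green, blue), "depth" (384x512 float32, mm along the optical axis (not along the pixel's ray), 0 where there is no reading), "mtx" (3x3 intrinsics, pixels), "R" (3x3) and "t" (3): a world point X has camera coordinates R X + t. Camera axes: x right, y down, z forward; pixel columns grow to the right and rows downward; lengths in mm; the calibration is good to about 2 mm. The wrist camera is an equidistant fisheye: a pixel r from the principal point sees the ray r / f radians off the axis. A picture is of the moment at which its call begins.
- sign_off(): hands the job in; it is judged then, once.
Trained networks look in a picture, given as the dict that the camera call returned (one of the last four; its "shot" number tells which), for a name from the list of things; names that differ only in an ending like _2 or _b are one class to them, and where a whole thing is asked for, a point or a joint stands for the part that bears it (a point fixed in the world has none). Each returns a list of dicts, best first, with "conf" (0 to 1); they miss things now and then, are a little off and sometimes report something else, mostly with a low value. They report only what shows in the picture. A call takes as long as a camera call. They do not tell look-alikes from the thing itself.
- spot_in(picture, name): "position" ([x, y, z] in mm, in world coordinates, good to about 4 mm: the middle of the surface that is visible of it).
- silhouettes(picture, name): "region" (384x512 bool, what is visible of it).
- spot_point(picture, name): "position" ([x, y, z] in mm, in world coordinates, good to about 4 mm: a listed point, or the origin of a listed thing).
The state is a dict: "t": time; "q": joint angles; "joint_velocities": joint speeds; "joint_efforts": joint torques, N m; "position": TCP position; "eef_rot": TCP orientation; "force": force on the tool from outside, world axes, zero at the start; "wrist_torque": the same for the moment, N m; "grip_width": finger opening in mm; "finger_force": force on a finger pad.
Only numpy, scipy, OpenCV 4.12 (cv2) and the standard library are available. Lean on these libraries where they do the work, as an engineer would, in place of code of your own. Each camera call takes 0.05 s, during which the arm holds its last target. There are 200 camera calls.

TASK

After a service the three robot tools were put back in one another's docks, and the pen tool is locked in by an R-clip. Pull the clip sideways out of its keeper pin and lay it in the small blue parts tray, then put every tool in the dock whose pocket has the shape of its base plate (round, square or oblong), upright and fully down in the pocket; the rubber pad is free for parking a tool on the way. Set the tools down rather than dropping them or knocking them over, and leave the little grease jar where it stands.

Things in the scene. Friction and masses are not known exactly. Their poses are not given: they have to be found in the camera images.
- pen_tool: Pen tool with a ROUND base plate (50 mm across, 10 mm thick), 122 mm tall, 0.3 kg. Plate, 20 mm neck to height 20, 34 mm cylinder to 56, 22 mm round sleeve from 56 to 102 mm (grip here, at 86 mm), black pen point on top. Origin: centre of the underside, z up; yaw means nothing. Starts in the oblong dock, locked by the clip.
- vacuum_tool: Vacuum tool with a SQUARE base plate (48 x 48, 10 mm thick), 80 mm tall, 0.3 kg. Body 34 x 34 mm from height 10 to 56 (grip at 46 mm; an air fitting sticks out 9 mm on +y at height 19), black bellows cup 34 mm across on top. Origin: centre of the underside, z up, x, y along the sides; any of four ways round will do. Starts in the round dock.
- gripper_tool: Two-jaw gripper tool with an OBLONG base plate (x 40, y 60, 10 mm thick), 84 mm tall, 0.32 kg. Dark body, x 30, y 46 mm, from height 10 to 58 (grip across x at 50 mm), two steel jaws on top. Origin: centre of the underside, z up; either of two ways round will do. Starts in the square dock, its long side along the dock's x.
- clip: R-clip of rigid 4 mm steel wire, 87 x 18 mm, 20 g, flat on the oblong dock's top (32 mm high), straight leg through the pin and over the pen tool's plate, tail out over the dock's -x edge. Origin: grip point on the underside midway between two parallel wires (along x, 18 mm over their outsides); tail end x = -19, leg tip x = +68 mm. Pull along its -x: free after 35 mm.
- dock_round: Round dock, home of the pen tool: fixed aluminium block 32 mm high (x -67 to 47, y +-47 mm), ROUND 66 mm pocket 12 mm deep, black floor 20 mm above the table. Origin: on the table under the pocket's centre, axes along the block's sides. At x = -43 mm a steel keeper pin, 12 mm thick, stands 12 mm above the top face, cross-drilled along x (6 mm hole at the face). No clip.
- dock_square: Square dock, home of the vacuum tool: fixed aluminium block 32 mm high (x -66 to 46, y +-46 mm), SQUARE 64 x 64 mm pocket 12 mm deep, black floor 20 mm above the table. Origin: on the table under the pocket's centre, axes along the block's sides. At x = -42 mm a steel keeper pin, 12 mm thick, stands 12 mm above the top face, cross-drilled along x (6 mm hole at the face). No clip.
- dock_oblong: Oblong dock, home of the gripper tool: fixed aluminium block 32 mm high (x -62 to 42, y +-52 mm), OBLONG (x 56, y 76 mm) pocket 12 mm deep, black floor 20 mm above the table. Origin: on the table under the pocket's centre, axes along the block's sides. At x = -38 mm a steel keeper pin, 12 mm thick, stands 12 mm above the top face, cross-drilled along x (6 mm hole at the face). Clip in it.
- park_pad: Set-down pad: fixed plate 110 x 110 mm with a flat black rubber top 100 x 100 mm, 15 mm above the table; free at the start, for parking a tool. Origin: on the table under its centre.
- parts_tray: Small blue parts tray, empty, fixed: outside 150 mm (x) by 130 mm (y), 18 mm high, walls and floor 4 mm. Origin: on the table under its centre.
- grease_jar: Small amber grease jar with a white lid, 48 mm across, 60 mm high, a bystander standing behind the docks. Origin: centre of its underside.
There are look-alikes about, which are no part of the job. Leave any green or purple look-alike of the dock_square alone.

How it is judged (in metres and radians):
On the way:
1. the clip is drawn out of the keeper pin (horizontal distance between clip and dock_oblong above 0.125 m), for 0.1 s.
At the end, for the whole second after the job is handed in: Each tool stands in its own dock's pocket (pen round, vacuum square, gripper oblong): within 15 mm of centre, down to 3.5 mm, upright to 3 deg, square and oblong plates turned with the pocket to 23 deg. The clip lies flat on the tray's floor. All released and at rest (horizontal distance between pen_tool and dock_round below 0.015 m and z of pen_tool in the frame of dock_round below 0.0235 m and angle between each of pen_tool, vacuum_tool, gripper_tool's own z axis and vertical below 0.06 rad and linear speed of each of pen_tool, vacuum_tool, gripper_tool, clip below 0.02 m/s and horizontal distance between vacuum_tool and dock_square below 0.015 m and z of vacuum_tool in the frame of dock_square below 0.0235 m and horizontal distance between gripper_tool and dock_oblong below 0.015 m and z of gripper_tool in the frame of dock_oblong below 0.0235 m and (angle between the x axis of vacuum_tool and the x axis of dock_square, either way round below 0.4 rad or angle between the y axis of vacuum_tool and the x axis of dock_square, either way round below 0.4 rad) and angle between the x axis of gripper_tool and the x axis of dock_oblong, either way round below 0.4 rad and x of clip in the frame of parts_tray between -0.07 and 0.07 m and y of clip in the frame of parts_tray between -0.06 and 0.06 m and z of clip in the frame of parts_tray below 0.013 m and angle between the z axis of clip and the z axis of parts_tray, either way round below 0.12 rad); the robot touches nothing.
It fails at once if a tool is lifted while its clip is still through the keeper pin (x of clip in the frame of dock_oblong between -0.105 and -0.07 m and y of clip in the frame of dock_oblong between -0.02 and 0.03 m and z of clip in the frame of dock_oblong between 0.026 and 0.05 m and z of pen_tool in the frame of dock_oblong above 0.032 m).
It fails at once if a tool is dropped or thrown (not held and faster than 0.5 m/s) ((contact force between pen_tool and the fingers below 0.05 N and linear speed of pen_tool above 0.5 m/s) or (contact force between vacuum_tool and the fingers below 0.05 N and linear speed of vacuum_tool above 0.5 m/s) or (contact force between gripper_tool and the fingers below 0.05 N and linear speed of gripper_tool above 0.5 m/s)).
It fails at once if a tool is knocked over (angle between any of pen_tool, vacuum_tool, gripper_tool's own z axis and vertical above 0.6 rad).
It fails at once if the grease jar is shifted by more than 20 mm or knocked over (distance of grease_jar from where it was at the start of the episode above 0.02 m or angle between grease_jar's own z axis and vertical above 0.3 rad).
It also fails if it takes over 118 s, if anything falls off the work surface, if the arm or the gripper's body presses on something with over 40 N, if the wrist force passes 120 N, or if a joint passes its speed limit or range.

## Working session

There is one attempt and no reset: what is moved stays moved. The work goes in short steps, Python scripts to look and compute and a tool call to move; the robot and the scene stay as the last step left them, time stands still between calls to the robot, and variables do not carry over. Pictures are saved under pics/ and viewed, at most 18 in all, crops included, and the job is handed in when it is done.

Besides the shell and the picture viewer there is one more tool, called as name(argument=value, ...) on one line, values as JSON. apply_moves: Moves the arm, as the interface text tells. Its arguments: {"type":"object","properties":{"targets":{"type":"string"},"grip_force":{"type":"number"}},"required":["targets"]}

```bash
mkdir -p pics; ls; cat > h.py <<'E'
import numpy as np,cv2
from bench import *
names="pen_tool vacuum_tool gripper_tool clip dock_round dock_square dock_oblong park_pad parts_tray grease_jar".split()
def save(p,n): cv2.imwrite('pics/'+n+'.png',p['pixels'][:,:,::-1])
E
python3 - <<'E'
from h import *
s=state();print(s)
for c in ('top','side'):
    p=snapshot(c);save(p,c+'0');print(c,p['mtx'].round(1).tolist(),p['R'].round(3).tolist(),p['t'].round(0))
    np.savez(c+'0.npz',**{k:p[k] for k in('pixels','depth','mtx','R','t')})
    for n in names:
        print(n,[(np.round(d['position']).tolist(),round(d['conf'],2)) for d in spot_point(p,n)])
E
```

```text
pics
{'t': 0.0, 'q': array([-1.26261004e+00,  1.24512441e-01,  1.65168086e+00, -1.58702965e-05,
        1.36746793e+00, -8.25876630e-02]), 'joint_velocities': array([-0.00057472,  0.0006148 , -0.0010449 , -0.00258327, -0.00065673,
       -0.00033087]), 'joint_efforts': array([-1.45831789e-03, -4.23617399e+01, -3.65454054e+01, -1.92322195e-04,
        6.92054411e-03,  2.58067647e-07]), 'position': array([ 247.37996392, -600.43017951,  230.04419689]), 'eef_rot': array([ 9.80971776e-01,  1.94147637e-01, -1.24140757e-04, -1.02684383e-03]), 'force': array([-0.57793557,  0.69037753, -0.41631392]), 'wrist_torque': array([ 0.03970152, -0.00269414, -0.07644431]), 'finger_force': 0.0, 'grip_width': 85.42102781227035}
top [[488.5, 0.0, 256.2], [0.0, 488.5, 193.2], [0.0, 0.0, 1.0]] [[0.025, -1.0, 0.006], [-0.992, -0.026, -0.123], [0.123, -0.003, -0.992]] [ -66.  563. 1357.]
pen_tool [([574.0, 189.0, 20.0], 0.74)]
vacuum_tool [([558.0, -170.0, 18.0], 0.73)]
gripper_tool [([541.0, -363.0, 20.0], 0.69)]
clip [([493.0, 202.0, 30.0], 0.54)]
dock_round [([558.0, -169.0, 3.0], 0.9)]
dock_square [([723.
[... 332 characters left out ...]
 0.0, 1.0]] [[-0.996, -0.09, -0.012], [-0.045, 0.605, -0.795], [0.079, -0.791, -0.607]] [ 549.   99. 1002.]
pen_tool [([576.0, 189.0, 24.0], 0.96), ([561.0, -168.0, -1.0], 0.73)]
vacuum_tool [([558.0, -168.0, 20.0], 0.59)]
gripper_tool [([545.0, -353.0, 19.0], 0.5)]
clip [([576.0, 188.0, 24.0], 0.68), ([491.0, 195.0, 34.0], 0.52)]
dock_round [([561.0, -168.0, 1.0], 0.89)]
dock_square [([538.0, -356.0, -4.0], 0.92), ([366.0, -197.0, 4.0], 0.74)]
dock_oblong [([572.0, 187.0, -1.0], 0.79), ([574.0, 191.0, 20.0], 0.16)]
park_pad [([552.0, -6.0, 0.0], 0.8), ([559.0, -168.0, 1.0], 0.59)]
parts_tray [([577.0, 348.0, 0.0], 0.68), ([538.0, -357.0, -0.0], 0.68)]
grease_jar [([690.0, 92.0, 2.0], 0.78)]
```

```bash
python3 - <<'E'
import cv2
a=cv2.imread('pics/top0.png');cv2.imwrite('pics/top0b.png',cv2.resize(a,(800,600),interpolation=cv2.INTER_CUBIC))
E
```

```text
(no output)
```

View pics/top0b.png

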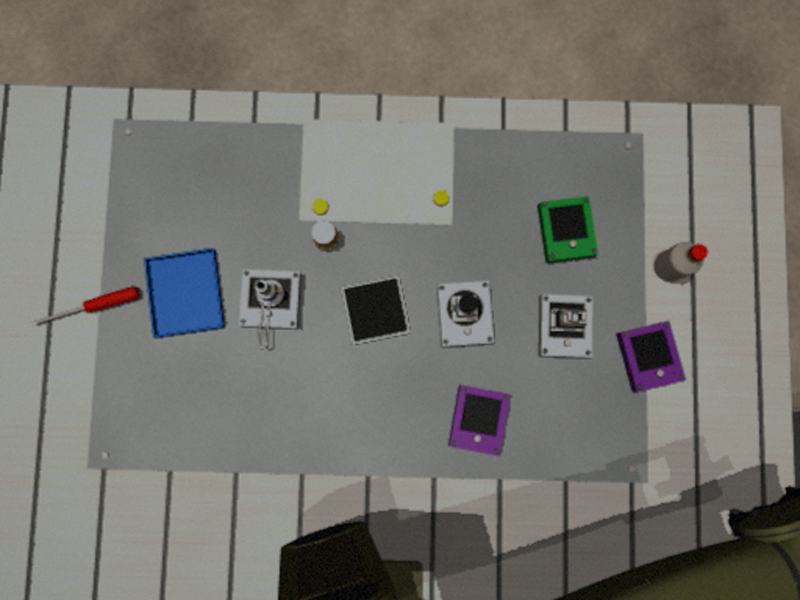

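View pics/side0.png

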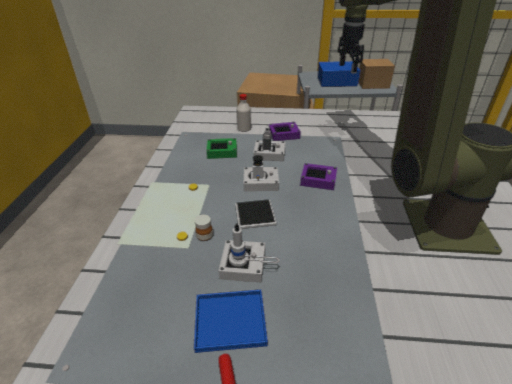

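The top view (800 px) shows the tray at (185,293), the oblong dock with pen and clip at (270,298), the pad at (376,310), the round dock with the vacuum tool at (466,313), and the jar at (323,235).

There are four dock_square candidates: aluminium (567,325), green (568,230), purple (651,357) and purple (481,420). The aluminium one fits, since it's bare metal and holds the gripper tool. I'll confirm that in a crop and fit the block outlines.

```bash
cat >> h.py <<'E'
def cloud(p):
    v,u=np.mgrid[:384,:512];K=p['mtx'];d=p['depth'].astype(float)
    X=np.stack([(u-K[0,2])/K[0,0]*d,(v-K[1,2])/K[1,1]*d,d],-1)-p['t']
    W=X@p['R'];W[d==0]=np.nan
    return W
def rect(W,c,z0,z1,r=90,op=0):
    m=(W[...,2]>z0)&(W[...,2]<z1)&(np.hypot(W[...,0]-c[0],W[...,1]-c[1])<r)
    if op:m=cv2.morphologyEx(m.astype(np.uint8),cv2.MORPH_OPEN,np.ones((op,op)))>0
    (cx,cy),s,a=cv2.minAreaRect(W[m][:,:2].astype(np.float32))
    return round(cx,1),round(cy,1),np.round(s,1),round((a+45)%90-45,1),int(m.sum())
E
python3 - <<'E'
from h import *
p=dict(np.load('top0.npz'));W=cloud(p)
for n,c,z in [('obl',(565,190),(25,38)),('rnd',(548,-169),(25,38)),('sq',(530,-356),(25,38)),('tray',(575,349),(12,25)),('pad',(551,-5),(8,22))]:
    r=110 if n=='tray' else 80
    for op in (0,4): print(n,rect(W,c,*z,r=r,op=op if n!='tray' else 0))
# tools' upper parts
for n,c,z in [('pen',(576,190),(85,118)),('vac',(558,-169),(80,108)),('vacbody',(558,-169),(50,78)),('grip',(541,-356),(82,110)),('gripbody',(541,-356),(60,82)),('clip',(490,198),(27,40))]:
    print(n,rect(W,c,*z,r=45 if n!='clip' else 25))
a=p['pixels'][120:250,120:450,::-1];cv2.imwrite('pics/crop.png',cv2.resize(a[30:,170:],(800,500),interpolation=cv2.INTER_CUBIC))
cv2.imwrite('pics/crop2.png',cv2.resize(a[40:110,20:120],(800,560),interpolation=cv2.INTER_CUBIC))
E
```

```text
obl (551.9, 188.3, array([105.6, 130.9]), -0.9, 924)
obl (562.3, 186.5, array([102.5, 104.6]), -0.6, 721)
rnd (547.1, -170.6, array([114.9,  94.7]), 4.9, 949)
rnd (546.7, -175.5, array([110.7,  97.4]), 7.4, 770)
sq (529.1, -354.9, array([ 92.2, 112.2]), -0.7, 810)
sq (527.1, -363.4, array([110.6,  99.8]), 0.8, 606)
tray (570.1, 371.0, array([150.7, 174.3]), 10.3, 367)
tray (570.1, 371.0, array([150.7, 174.3]), 10.3, 367)
pad (550.1, 0.3, array([109.4, 122. ]), 13.6, 1316)
pad (548.0, -7.2, array([105.4, 103. ]), 11.7, 1165)
pen (573.8, 184.1, array([13.4, 21.3]), -19.9, 24)
vac (556.9, -168.9, array([31.9, 32.1]), 22.1, 120)
vacbody (556.1, -168.8, array([33.8, 33.8]), 6.2, 53)
grip (537.6, -356.8, array([25. , 41.9]), 1.5, 97)
gripbody (538.6, -356.4, array([30.7, 45.7]), 1.6, 111)
clip (494.1, 196.6, array([37.7, 17.7]), 1.4, 46)
```

View pics/crop.png

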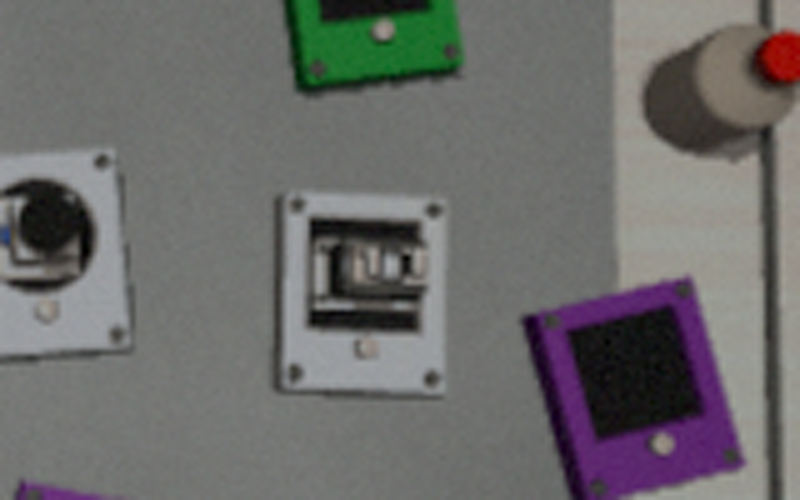

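View pics/crop2.png

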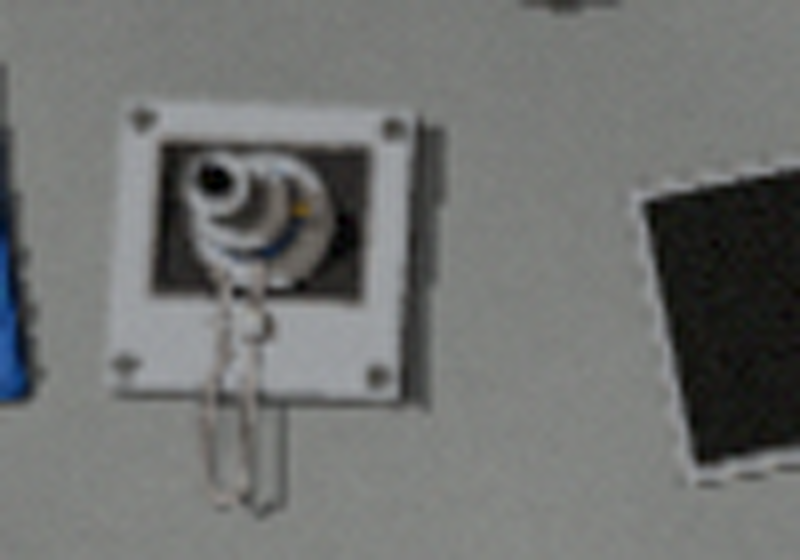

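The crop confirms it: the bare-aluminium dock at crop (360,295) holds the gripper tool, whose long side lies along world y. The green and purple ones are look-alikes. The clip's tail runs down to crop2 (235,505) and its wires are about 18 mm apart. Moving over the clip now.

apply_moves(targets="0 52.8 -64.4 6 0 0 2.2;0 52.8 -64.4 6 0 0 2.2;0 52.8 -64.4 6 0 0 2.2;0 52.8 -64.4 6 0 0 2.2;0 52.8 -64.4 6 0 0 2.2;0 52.8 -64.4 6 0 0 2.2;0 52.8 -64.4 6 0 0 2.2;0 52.8 -64.4 6 0 0 2.2;0 52.8 -64.4 6 0 0 2.2;0 52.8 -64.4 6 0 0 2.2;0 52.8 -64.4 6 0 0 2.2;0 52.8 -64.4 6 0 0 2.2")

```text
t: 2.6
position: [466.2, 116.8, 177.9]
eef_rot: [1.0, 0.004, 0.001, 0.0]
force: [0.7, -0.5, 0.1]
grip_width: 42.9
finger_force: 0.0
```

```bash
cat >> h.py <<'E'
def go(x,y,z,psi):
    s=state();q=s['eef_rot'];from scipy.spatial.transform import Rotation as R
    M=R.from_quat(q);T=R.from_matrix(np.array([[np.cos(np.radians(psi)),np.sin(np.radians(psi)),0],[np.sin(np.radians(psi)),-np.cos(np.radians(psi)),0],[0,0,-1]]).T)
    d=M.inv().apply(np.array([x,y,z])-s['position'])/10
    r=np.degrees((M.inv()*T).as_rotvec())/10
    print('t',round(s['t'],2),'pos',s['position'].round(1),'w',round(s['grip_width'],1),'F',s['force'].round(1),'MOVE',d.round(2),r.round(2))
E
python3 - <<'E'
from h import *
go(489,196.5,160,1)
E
```

```text
t 2.6 pos [466.2 116.8 177.9] w 42.9 F [ 0.7 -0.5  0.1] MOVE [ 2.34 -7.96  1.79] [ 0.   -0.01 -0.06]
```

apply_moves(targets="0 2 -8 2.5 0 0 0;0 2 -8 2.5 0 0 0;0 2 -8 2.5 0 0 0;0 2 -8 2.5 0 0 0;0 2 -8 2.5 0 0 0")

```text
t: 3.22
position: [485.4, 193.7, 153.1]
eef_rot: [1.0, 0.003, 0.001, -0.0]
force: [0.4, -0.5, 0.3]
grip_width: 42.7
finger_force: 0.0
```

```bash
python3 - <<'E'
from h import *
go(489,196.5,22,1)
p=snapshot('wrist');save(p,'w1');print(p['mtx'].round(1).tolist())
for n in('clip','pen_tool','dock_oblong','parts_tray'):
  print(n,[(np.round(d['position'],1).tolist(),round(d['conf'],2)) for d in spot_point(p,n)])
W=cloud
np.savez('w1.npz',**{k:p[k] for k in('pixels','depth','mtx','R','t')})
E
```

```text
t 3.23 pos [485.4 193.7 153.1] w 42.7 F [ 0.4 -0.5  0.3] MOVE [ 0.34 -0.27 13.11] [-0.   -0.01 -0.07]
[[297.3, 0.0, 255.3], [0.0, 297.3, 191.6], [0.0, 0.0, 1.0]]
clip []
pen_tool [([575.2, 189.6, 23.6], 0.93)]
dock_oblong []
parts_tray [([572.3, 351.9, -2.7], 0.64)]
```

View pics/w1.png

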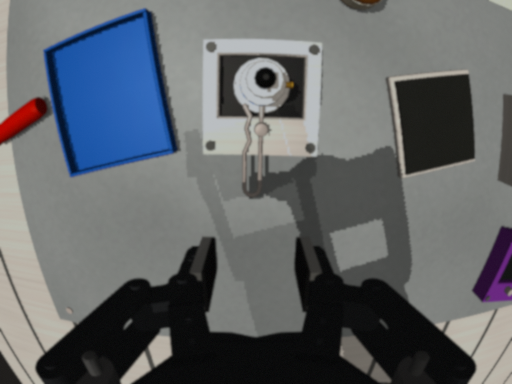

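The wrist view shows the clip tail at (253,194), its wires centred near column 254, the keeper pin at (262,130), and the block corners at (203,155), (320,157), (204,40) and (322,42). I'll unproject these.

```bash
cat >> h.py <<'E'
def fish(p,u,v,z):
    K=p['mtx'];a=np.array([u-K[0,2],v-K[1,2]]);r=np.hypot(*a);th=r/K[0,0]
    d=np.array([*(np.sin(th)*a/max(r,1e-9)),np.cos(th)])@p['R'];c=-p['R'].T@p['t']
    return (c+d*(z-c[2])/d[2]).round(1)
E
python3 - <<'E'
from h import *
p=dict(np.load('w1.npz'))
for n,u,v,z in [('tail',253,194,34),('wL',245,180,34),('wR',262,180,34),('pin',262,130,44),('c1',203,155,32),('c2',320,157,32),('c3',204,40,32),('c4',322,42,32),('sleeveTop',265,78,122),
 ('t1',71,175,18),('t2',176,150,18),('t3',46,49,18),('t4',148,10,18),('p1',403,176,15),('p2',475,160,15),('p3',389,77,15),('p4',468,70,15)]: print(n,fish(p,u,v,z))
E
```

```text
tail [477.7 195.7  34. ]
wL [491.2 203.1  34. ]
wR [491.3 187.5  34. ]
pin [538.3 188.3  44. ]
c1 [514.2 241.5  32. ]
c2 [513.2 134.4  32. ]
c3 [618.6 239.3  32. ]
c4 [618.3 135.8  32. ]
sleeveTop [577.5 188.6 122. ]
t1 [492.9 398.5  18. ]
t2 [516.7 270.7  18. ]
t3 [636.9 422.6  18. ]
t4 [657.2 297.5  18. ]
p1 [492.3  36.2  15. ]
p2 [514.7 -65.6  15. ]
p3 [593.8  62.3  15. ]
p4 [617.1 -41.1  15. ]
```

apply_moves(targets="0 0.7 -0.2 4 0 0 0;0 0.7 -0.2 8 0 0 0;0 0.7 -0.2 11 0 0 0;0 0.7 -0.2 12.9 0 0 0;0 0.7 -0.2 12.9 0 0 0;-1 0.7 -0.2 12.9 0 0 0;-1 0.7 -0.2 12.9 0 0 0;-1 0.7 -0.2 12.9 0 0 0;-1 0.7 -0.2 12.9 0 0 0;-1 0.7 -0.2 12.9 0 0 0;-1 0.7 -0.2 12.9 0 0 0", grip_force=40)

```text
t: 4.85
position: [493.4, 197.1, 24.5]
eef_rot: [1.0, 0.003, 0.001, -0.0]
force: [0.9, 1.7, 4.4]
grip_width: 16.0
finger_force: 39.3
```

```bash
python3 - <<'E'
from h import *
go(493,195.5,22,0)
E
```

```text
t 4.85 pos [493.4 197.1  24.5] w 16.0 F [0.9 1.7 4.4] MOVE [-0.05  0.16  0.25] [-0.   -0.02  0.04]
```

apply_moves(targets="-1 -1.5 0 0 0 0 0;-1 -3 0 0 0 0 0;-1 -5 0 0 0 0 0;-1 -7 0 0 0 0 0;-1 -7 0 0 0 0 0;-1 -7 0 -3 0 0 0;-1 -7 0 -8 0 0 0;-1 -2 -6 -8 0 0 -0.9;-1 2 -10 -8 0 0 -0.9;-1 5.8 -14.6 -8 0 0 -0.9;-1 5.8 -14.6 -8 0 0 -0.9;-1 5.8 -14.6 -8 0 0 -0.9")

```text
t: 6.35
position: [548.5, 342.9, 102.0]
eef_rot: [0.997, 0.082, -0.001, 0.001]
force: [-0.1, 0.5, 0.2]
grip_width: 16.2
finger_force: 39.1
```

```bash
python3 - <<'E'
from h import *
go(552,343,22,9.5)
p=snapshot('wrist');save(p,'w2')
E
```

```text
t 6.35 pos [548.5 342.9 102. ] w 16.2 F [-0.1  0.5  0.2] MOVE [0.37 0.04 8.  ] [ 0.01  0.02 -0.01]
```

View pics/w2.png

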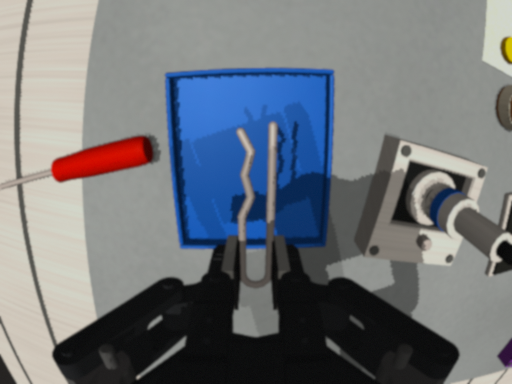

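The clip is held level and lies over the tray interior (tips at (240,128) and (272,125)). Lowering it and releasing.

apply_moves(targets="-1 0.4 0 4 0 0 0;-1 0.4 0 7.5 0 0 0;-1 0.4 0 9.5 0 0 0;-1 0.4 0 9.5 0 0 0;-1 0.4 0 9.5 0 0 0;-0.2 0.4 0 9.5 0 0 0;-0.2 0.4 0 9.5 0 0 0;-0.2 0.4 0 9.5 0 0 0;-0.2 0.4 0 6 0 0 0;-0.2 0.4 0 0 0 0 0;-0.2 0.4 0 -5 0 0 0;-0.2 0.4 0 -9 0 0 0")

```text
t: 7.9
position: [553.6, 344.1, 196.4]
eef_rot: [0.997, 0.082, 0.001, -0.001]
force: [-0.3, 0.3, -0.3]
grip_width: 34.0
finger_force: 0.0
```

```bash
python3 - <<'E'
from h import *
go(576,188.5,190,0)
p=snapshot('wrist');save(p,'w3')
for n in('clip','dock_oblong','pen_tool','parts_tray'):
  print(n,[(np.round(d['position'],1).tolist(),round(d['conf'],2)) for d in spot_point(p,n)])
E
```

```text
t 7.9 pos [553.6 344.1 196.4] w 34.0 F [-0.3  0.3 -0.3] MOVE [-0.33 15.71  0.63] [-0.01 -0.01  0.94]
clip [([552.8, 345.2, 2.7], 0.65), ([574.9, 191.3, 22.4], 0.39)]
dock_oblong [([550.8, -10.4, 0.1], 0.69), ([577.5, 189.6, 0.9], 0.55)]
pen_tool [([578.4, 190.2, 21.5], 0.77)]
parts_tray [([570.7, 352.1, 0.1], 0.82)]
```

View pics/w3.png

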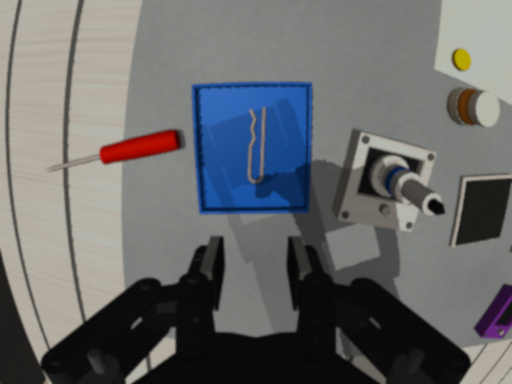

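The clip lies flat in the tray at (257,145). Next, the pen tool.

apply_moves(targets="0.2 0 6 0 0 0 0.4;0.2 -0.2 12 0.3 0 0 0.9;0.2 -0.3 15.6 0.6 0 0 0.9;0.2 -0.3 15.6 0.6 0 0 0.9;0.2 -0.3 15.6 0.6 0 0 0.9;0.2 -0.3 15.6 4 0 0 0.9;0.2 -0.3 15.6 8 0 0 0.9;0.2 -0.3 15.6 10.9 0 0 0.9;0.2 -0.3 15.6 10.9 0 0 0.9;0.2 -0.3 15.6 10.9 0 0 0.9")

```text
t: 9.4
position: [576.2, 190.4, 85.5]
eef_rot: [1.0, 0.004, 0.001, -0.0]
force: [-0.1, 0.7, 0.6]
grip_width: 51.5
finger_force: 0.0
```

```bash
python3 - <<'E'
from h import *
go(576,188.5,87,0)
p=snapshot('wrist');save(p,'w4')
E
```

```text
t 9.4 pos [576.2 190.4  85.5] w 51.5 F [-0.1  0.7  0.6] MOVE [-0.02  0.19 -0.15] [-0.   -0.01  0.05]
```

View pics/w4.png

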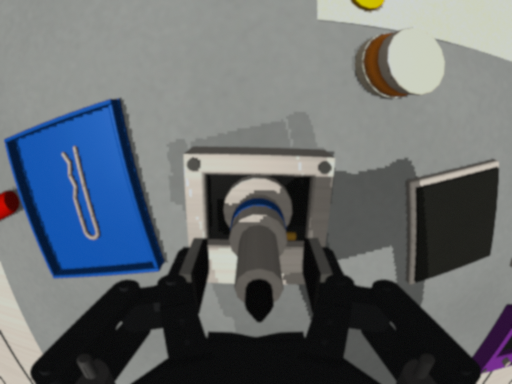

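The sleeve stands between the fingers at (260,260). Gripping and lifting.

apply_moves(targets="-1 0 0.1 0 0 0 0;-1 0 0.1 0 0 0 0;-1 0 0.1 0 0 0 0;-1 0 0.1 0 0 0 0;-1 0 0.1 0 0 0 0;-1 0 0.1 -2 0 0 0;-1 0 0.1 -5 0 0 0;-1 0 0.1 -8 0 0 0;-1 0 0.1 -8 0 0 0;-1 0 0.1 -8 0 0 0", grip_force=70)

```text
t: 10.7
position: [574.7, 188.1, 163.1]
eef_rot: [1.0, 0.003, -0.001, 0.0]
force: [-0.8, -0.4, -3.2]
grip_width: 20.7
finger_force: 68.5
```

```bash
python3 - <<'E'
from h import *
go(553,-3,162,0)
p=snapshot('side')
print([(np.round(d['position'],1).tolist(),round(d['conf'],2)) for d in spot_point(p,'pen_tool')])
E
```

```text
t 10.7 pos [574.7 188.1 163.1] w 20.7 F [-0.8 -0.4 -3.2] MOVE [-2.3  19.09  0.12] [0.   0.01 0.04]
[([572.4, 188.8, 99.7], 0.62)]
```

apply_moves(targets="-1 -0.5 4 0 0 0 0;-1 -1.1 9 0 0 0 0;-1 -1.8 14 0 0 0 0;-1 -2.2 17.5 0 0 0 0;-1 -2.3 19.1 0 0 0 0;-1 -2.3 19.1 0 0 0 0;-1 -2.3 19.1 3 0 0 0;-1 -2.3 19.1 6 0 0 0;-1 -2.3 19.1 7.6 0 0 0;-1 -2.3 19.1 7.9 0 0 0;-1 -2.3 19.1 8.1 0 0 0;-1 -2.3 19.1 8.1 0 0 0")

```text
t: 12.3
position: [554.8, -2.7, 84.6]
eef_rot: [1.0, 0.003, 0.001, 0.0]
force: [-0.4, 0.8, -2.4]
grip_width: 20.3
finger_force: 68.9
```

```bash
python3 - <<'E'
from h import *
go(553,-3,80.5,0)
E
```

```text
t 12.3 pos [554.8  -2.7  84.6] w 20.3 F [-0.4  0.8 -2.4] MOVE [-0.18  0.02  0.41] [ 0.   -0.01  0.04]
```

apply_moves(targets="-1 0 0 0.2 0 0 0;-1 0 0 0.4 0 0 0;-1 0 0 0.5 0 0 0;-1 0 0 0.5 0 0 0;-1 0 0 0.5 0 0 0")

```text
t: 12.92
position: [554.9, -2.9, 81.1]
eef_rot: [1.0, 0.003, 0.001, 0.0]
force: [-4.0, 1.3, 8.7]
grip_width: 20.9
finger_force: 70.3
```

In contact with the pad. Releasing and rising.

apply_moves(targets="-0.2 0 0 0 0 0 0;0.2 0 0 0 0 0 0;0.2 0 0 0 0 0 0;0.2 0 0 0 0 0 0;0.2 0 0 -3 0 0 0;0.2 0 0 -8 0 0 0;0.2 0 0 -12 0 0 0;0.2 -0.3 10 -12 0 0 0;0.2 -0.6 16 -12 0 0 0;0.2 -1 22 -12 0 0 0;0.2 -1 28 -12 0 0 0;0.2 -1 30 -12 0 0 0")

```text
t: 14.42
position: [545.5, -305.3, 198.3]
eef_rot: [1.0, 0.003, 0.0, 0.0]
force: [0.3, 0.8, 0.2]
grip_width: 51.4
finger_force: 0.0
```

```bash
python3 - <<'E'
from h import *
go(540,-355.5,150,0)
p=snapshot('wrist');save(p,'w5')
np.savez('w5.npz',**{k:p[k] for k in('pixels','depth','mtx','R','t')})
for n in('gripper_tool','dock_square','dock_round','vacuum_tool','pen_tool'):
  print(n,[(np.round(d['position'],1).tolist(),round(d['conf'],2)) for d in spot_point(p,n)])
E
```

```text
t 14.43 pos [ 545.5 -305.3  198.3] w 51.4 F [0.3 0.8 0.2] MOVE [-0.58  5.02  4.83] [ 0.   -0.    0.03]
gripper_tool [([540.4, -355.8, 22.1], 0.88), ([538.8, -356.8, 2.6], 0.33)]
dock_square [([487.3, -511.0, -3.3], 0.62), ([539.0, -356.1, 2.2], 0.61), ([721.1, -358.2, -1.7], 0.59)]
dock_round [([555.2, -168.9, 0.9], 0.85)]
vacuum_tool [([556.9, -174.2, 20.6], 0.61), ([538.1, -357.6, 1.0], 0.48)]
pen_tool [([551.8, -2.4, 19.1], 0.71)]
```

View pics/w5.png

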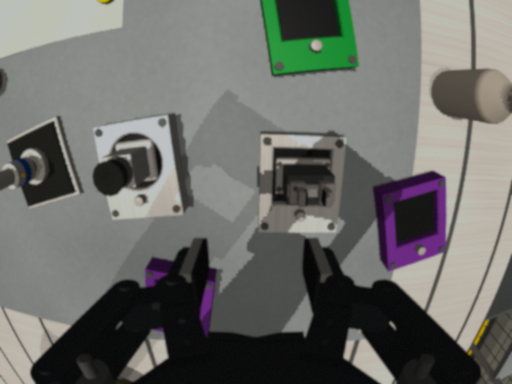

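The wrist view shows the pen upright on the pad (30,165), the vacuum tool in the round dock (125,165) and the gripper tool in the aluminium square dock (303,185). I'll check the gripper tool's long direction numerically.

```bash
python3 - <<'E'
from h import *
W=cloud(dict(np.load('top0.npz')))
for z0,z1 in((60,82),(24,60),(82,110)):
    m=(W[...,2]>z0)&(W[...,2]<z1)&(abs(W[...,0]-539)<30)&(abs(W[...,1]+356)<31)
    P=W[m];print(z0,len(P),P.min(0).round(),P.max(0).round())
p=dict(np.load('w5.npz'))
for u,v,z in [(261,134,32),(346,136,32),(260,232,32),(340,234,32),(94,128,32),(172,114,32),(110,219,32),(184,215,32)]: print(fish(p,u,v,z))
d=p['depth'][130:235,255:350]
c=cv2.resize(p['pixels'][120:245,245:365,::-1],(576,600),interpolation=cv2.INTER_CUBIC);cv2.imwrite('pics/c5.png',c)
E
```

```text
60 111 [ 524. -380.   60.] [ 555. -333.   82.]
24 126 [ 511. -387.   24.] [ 563. -326.   60.]
82 97 [ 525. -378.   82.] [ 550. -336.  108.]
[ 587.6 -311.    32. ]
[ 588.  -402.6   32. ]
[ 475.3 -311.3   32. ]
[ 471.8 -406.8   32. ]
[ 600. -120.   32.]
[ 610.1 -217.    32. ]
[ 487.5 -126.1   32. ]
[ 495.5 -223.7   32. ]
```

View pics/c5.png

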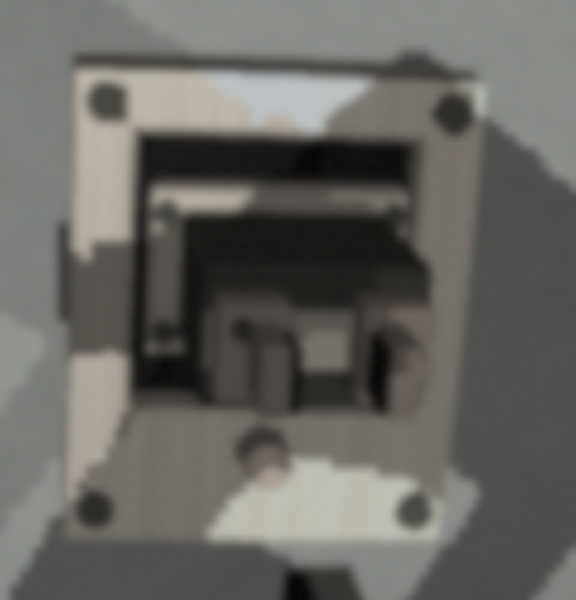

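The body is 47 mm along world y and 31 mm along x, so I grip across world x (quarter turn).

apply_moves(targets="0.2 -0.5 5 3 0 0 -1;0.2 -0.5 5.1 4.8 0 0 -2;0.2 -0.5 5.1 4.8 0 0 -3;0.2 -0.5 5.1 4.8 0 0 -4;0.2 -0.5 5.1 4.8 0 0 -5;0.2 -0.5 5.1 4.8 0 0 -6;0.2 -0.5 5.1 4.8 0 0 -7;0.2 -0.5 5.1 4.8 0 0 -8;0.2 -0.5 5.1 4.8 0 0 -9;0.2 -0.5 5.1 4.8 0 0 -9.1;0.2 -0.5 5.1 4.8 0 0 -9.1;0.2 -0.5 5.1 4.8 0 0 -9.1")

```text
t: 16.23
position: [541.4, -353.5, 150.5]
eef_rot: [0.699, 0.715, 0.0, -0.0]
force: [-0.1, 0.1, -0.6]
grip_width: 51.4
finger_force: 0.0
```

```bash
python3 - <<'E'
from h import *
go(540,-356.5,51,91.6)
E
```

```text
t 16.23 pos [ 541.4 -353.5  150.5] w 51.4 F [-0.1  0.1 -0.6] MOVE [-0.3  -0.15  9.95] [ 0.   -0.   -0.03]
```

apply_moves(targets="0.2 -0.2 -0.1 3 0 0 0;0.2 -0.3 -0.1 6 0 0 0;0.2 -0.3 -0.1 8.5 0 0 0;0.2 -0.3 -0.1 9.8 0 0 0;0.2 -0.3 -0.1 9.8 0 0 0;-1 -0.3 -0.1 9.8 0 0 0;-1 -0.3 -0.1 9.8 0 0 0;-1 -0.3 -0.1 9.8 0 0 0;-1 -0.3 -0.1 9.8 0 0 0;-1 -0.3 -0.1 9.8 0 0 0")

```text
t: 17.48
position: [541.3, -357.6, 54.2]
eef_rot: [0.699, 0.716, 0.0, 0.001]
force: [-0.4, 1.0, 6.4]
grip_width: 28.8
finger_force: 70.1
```

apply_moves(targets="-1 0 0 -1 0 0 0;-1 0 0 -4 0 0 0;-1 0 0 -8 0 0 0;-1 0 0 -12 0 0 0;-1 0 0 -14.5 0 0 0;-1 0 0 -14.5 0 0 0;-1 0 0 -14.5 0 0 0")

```text
t: 18.35
position: [539.4, -356.1, 195.1]
eef_rot: [0.698, 0.716, -0.0, -0.002]
force: [-0.2, 0.5, -4.7]
grip_width: 28.9
finger_force: 69.4
```

```bash
python3 - <<'E'
from h import *
go(575,188.5,196,90.5)
p=snapshot('side');save(p,'s2')
print([(np.round(d['position'],1).tolist(),round(d['conf'],2)) for d in spot_point(p,'gripper_tool')])
E
```

```text
t 18.35 pos [ 539.4 -356.1  195.1] w 28.9 F [-0.2  0.5 -4.7] MOVE [5.436e+01 4.880e+00 2.000e-02] [-0.02 -0.01  0.09]
[([543.0, -354.2, 160.5], 0.7)]
```

View pics/s2.png

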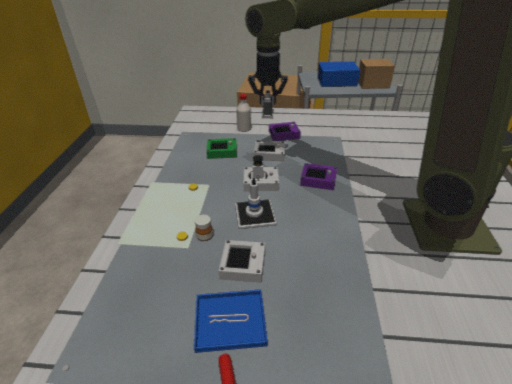

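The gripper tool is held at (268,105), the oblong pocket is empty at (240,260), and the pen is upright on the pad.

apply_moves(targets="-1 4 0.3 0 0 0 0;-1 9 0.8 0 0 0 0;-1 14 1.2 0 0 0 0;-1 19.5 1.7 0 0 0 0;-1 25 2.2 0 0 0 0;-1 30.5 2.7 0 0 0 0;-1 36 3.2 0 0 0 0;-1 41 3.7 0 0 0 0;-1 46 4.1 0 0 0 0;-1 50.5 4.5 0 0 0 0;-1 53.5 4.8 0 0 0 0.1;-1 54.4 4.9 0 0 0 0.1")

```text
t: 19.95
position: [575.2, 189.6, 195.5]
eef_rot: [0.704, 0.71, -0.001, -0.001]
force: [-0.1, -0.3, -3.8]
grip_width: 29.0
finger_force: 69.3
```

apply_moves(targets="-1 0 0 3 0 0 0;-1 0 0 3 0 0 0;-1 0 0 3 0 0 0")

```text
t: 20.32
position: [576.2, 187.5, 167.4]
eef_rot: [0.705, 0.709, -0.0, -0.0]
force: [0.4, -0.3, -2.7]
grip_width: 28.8
finger_force: 69.3
```

```bash
python3 - <<'E'
from h import *
go(575,188.5,54,90)
p=snapshot('wrist');save(p,'w6');p2=snapshot('top')
for q in(p,p2):
 for n in('gripper_tool','dock_oblong'):
  print(n,[(np.round(d['position'],1).tolist(),round(d['conf'],2)) for d in spot_point(q,n)])
print(p2['pixels'].shape);W=cloud(p2)
for op in(0,4):print(rect(W,(565,190),25,38,80,op))
E
```

```text
t 20.32 pos [576.2 187.5 167.4] w 28.8 F [ 0.4 -0.3 -2.7] MOVE [ 0.11 -0.11 11.34] [-0.    0.    0.04]
gripper_tool [([574.6, 191.3, 134.7], 0.72)]
dock_oblong [([577.9, 190.1, -1.9], 0.75)]
gripper_tool [([575.3, 184.6, 133.7], 0.6), ([540.2, -357.9, 0.3], 0.35)]
dock_oblong [([577.3, 188.5, -4.5], 0.69)]
(384, 512, 3)
(565.6, 160.3, array([105. ,  52.2]), 2.9, 331)
(561.7, 152.1, array([32.1, 99.8]), -2.2, 266)
```

View pics/w6.png

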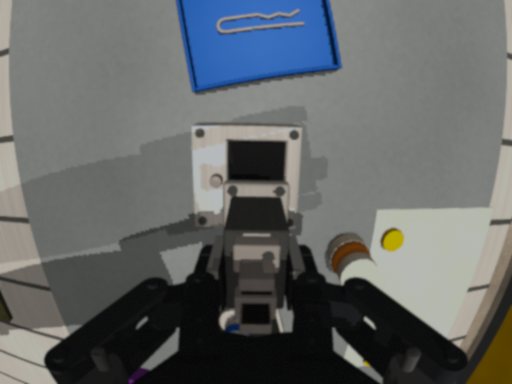

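apply_moves(targets="-1 0.1 0 3 0 0 0;-1 0.1 0 6 0 0 0;-1 0.1 0 8 0 0 0;-1 0.1 0 9.5 0 0 0;-1 0.1 0 10.3 0 0 0;-1 0.1 0 10.7 0 0 0;-1 0.1 0 11 0 0 0;-1 0.1 0 11.2 0 0 0;-1 0.1 0 11.3 0 0 0;-1 0.1 0 11.3 0 0 0;-1 0.1 0 11.3 0 0 0")

```text
t: 22.0
position: [576.3, 189.2, 54.6]
eef_rot: [0.705, 0.71, 0.0, 0.0]
force: [0.7, 1.0, -4.1]
grip_width: 28.9
finger_force: 69.6
```

apply_moves(targets="-1 0 0 0.15 0 0 0;-1 0 0 0.25 0 0 0;-1 0 0 0.35 0 0 0;-1 0 0 0.35 0 0 0")

```text
t: 22.5
position: [576.5, 189.3, 54.3]
eef_rot: [0.705, 0.71, -0.0, -0.0]
force: [-8.8, -2.0, 13.3]
grip_width: 28.6
finger_force: 71.7
```

apply_moves(targets="-0.2 0 0 0 0 0 0;0.2 0 0 0 0 0 0;0.2 0 0 0 0 0 0;0.2 0 0 -3 0 0 0;0.2 0 0 -8 0 0 0;0.2 0 0 -13 0 0 0;0.2 0 0 -15 0 0 0;0.2 -6 -0.3 -15 0 0 0;0.2 -12 -0.6 -15 0 0 0;0.2 -18 -1 -15 0 0 0;0.2 -24 -1.3 -15 0 0 0;0.2 -30 -1.7 -15 0 0 -0.5")

```text
t: 24.0
position: [560.3, -112.7, 199.5]
eef_rot: [0.672, 0.74, -0.0, -0.001]
force: [-0.0, -0.5, -0.6]
grip_width: 51.0
finger_force: 0.0
```

```bash
python3 - <<'E'
from h import *
go(557,-169.5,150,95.5)
p=snapshot('wrist');save(p,'w7');p2=snapshot('top')
for q in(p,p2):
 for n in('gripper_tool','vacuum_tool','dock_round','dock_square','dock_oblong'):
  print(n,[(np.round(d['position'],1).tolist(),round(d['conf'],2)) for d in spot_point(q,n)])
W=cloud(p2);print('grip',rect(W,(576,189),60,82,40),rect(W,(576,189),82,110,40))
E
```

```text
t 24.0 pos [ 560.3 -112.7  199.5] w 51.0 F [-0.  -0.5 -0.6] MOVE [-5.63 -0.87  4.95] [-0.01 -0.    0.  ]
gripper_tool []
vacuum_tool [([555.5, -172.0, 21.6], 0.73)]
dock_round [([556.0, -169.3, -0.0], 0.79)]
dock_square [([537.5, -357.9, -1.0], 0.65), ([721.9, -359.0, -1.7], 0.65), ([363.8, -199.4, 4.3], 0.61)]
dock_oblong []
gripper_tool [([573.2, 188.1, 22.0], 0.52), ([558.8, 346.7, 2.3], 0.46)]
vacuum_tool [([557.8, -168.7, 20.3], 0.62)]
dock_round [([556.2, -166.8, -1.8], 0.71)]
dock_square [([724.0, -358.8, -0.7], 0.87), ([541.7, -354.3, 0.0], 0.83), ([365.6, -195.3, -4.5], 0.62), ([493.6, -509.3, -5.3], 0.55)]
dock_oblong [([577.3, 185.0, -2.6], 0.82)]
grip (575.5, 189.2, array([46.6, 31.4]), -0.9, 115) (572.4, 188.5, array([40.6, 23.5]), -1.9, 85)
```

View pics/w7.png

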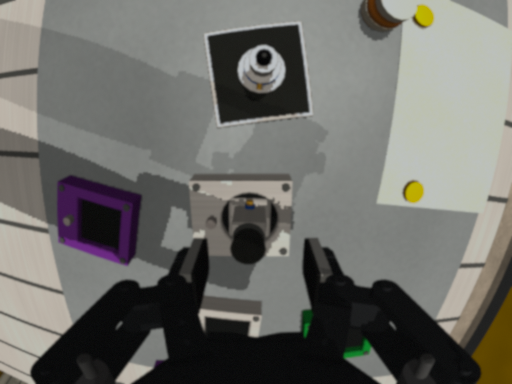

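The vacuum tool (250,225) is square to the view, with its fitting toward +y, so I can grip it across x. The gripper tool measures well centred in the oblong dock.

apply_moves(targets="0.2 -3 -0.5 3 0 0 0;0.2 -5.7 -0.7 5 0 0 0;0.2 -5.7 -0.7 5 0 0 0;0.2 -5.7 -0.7 5 0 0 0;0.2 -5.7 -0.7 5 0 0 0;0.2 -5.7 -0.7 9 0 0 0;0.2 -5.7 -0.7 12.5 0 0 0;0.2 -5.7 -0.7 14.5 0 0 0;0.2 -5.7 -0.7 15 0 0 0;0.2 -5.7 -0.7 15 0 0 0")

```text
t: 25.85
position: [560.4, -168.5, 51.9]
eef_rot: [0.673, 0.74, 0.0, 0.001]
force: [0.5, -0.1, -0.2]
grip_width: 51.2
finger_force: 0.0
```

apply_moves(targets="-1 0 0 0 0 0 0;-1 0 0 0 0 0 0;-1 0 0 0 0 0 0;-1 0 0 0 0 0 0;-1 0 0 0 0 0 0")

```text
t: 26.48
position: [560.9, -169.0, 53.0]
eef_rot: [0.673, 0.74, 0.0, 0.002]
force: [-0.4, -0.9, 5.0]
grip_width: 32.3
finger_force: 72.4
```

apply_moves(targets="-1 0 0 -0.5 0 0 0;-1 0 0 -2 0 0 0;-1 0 0 -5 0 0 0;-1 0 0 -9 0 0 0;-1 0 0 -10 0 0 0;-1 0 0 -10 0 0 0", grip_force=90)

```text
t: 27.22
position: [559.7, -168.4, 151.2]
eef_rot: [0.673, 0.74, 0.0, 0.0]
force: [-0.3, -0.4, -4.1]
grip_width: 32.0
finger_force: 90.0
```

```bash
python3 - <<'E'
from h import *
go(540.5,-356,152,89.5)
p=snapshot('side')
print([(np.round(d['position'],1).tolist(),round(d['conf'],2)) for d in spot_point(p,'vacuum_tool')])
E
```

```text
t 27.23 pos [ 559.7 -168.4  151.2] w 32.0 F [-0.3 -0.4 -4.1] MOVE [-18.5   -3.67  -0.07] [0.01 0.   0.59]
[([559.8, -167.2, 118.4], 0.66)]
```

apply_moves(targets="-1 -4 -0.8 0 0 0 0;-1 -9 -1.8 0 0 0 0.2;-1 -14 -2.8 0 0 0 0.4;-1 -17.5 -3.5 0 0 0 0.6;-1 -18.5 -3.7 0 0 0 0.6;-1 -18.5 -3.7 0 0 0 0.6;-1 -18.5 -3.7 0 0 0 0.6")

```text
t: 28.2
position: [540.1, -354.6, 150.0]
eef_rot: [0.71, 0.704, 0.0, -0.001]
force: [-0.5, 0.2, -2.7]
grip_width: 32.5
finger_force: 89.9
```

```bash
python3 - <<'E'
from h import *
go(540.5,-356,53,89.5)
p=snapshot('wrist');save(p,'w8');p2=snapshot('top');s=snapshot('side')
for q in(p,p2,s):
 for n in('vacuum_tool','dock_square'):
  print(n,[(np.round(d['position'],1).tolist(),round(d['conf'],2)) for d in spot_point(q,n)])
E
```

```text
t 28.2 pos [ 540.1 -354.6  150. ] w 32.5 F [-0.5  0.2 -2.7] MOVE [-0.15  0.06  9.7 ] [-0.01 -0.01 -0.  ]
vacuum_tool [([535.9, -358.1, 115.8], 0.82)]
dock_square [([364.6, -198.0, 1.6], 0.93), ([721.7, -356.9, 0.3], 0.92), ([536.8, -358.1, 1.0], 0.68)]
vacuum_tool []
dock_square [([722.4, -358.8, -2.3], 0.95), ([493.1, -507.9, -3.6], 0.79), ([366.6, -205.2, -2.4], 0.74), ([540.0, -356.2, 1.2], 0.68), ([558.9, -170.1, -0.1], 0.15)]
vacuum_tool [([539.5, -352.6, 117.5], 0.48)]
dock_square [([720.6, -361.6, -1.2], 0.92), ([489.2, -505.5, 1.9], 0.89), ([538.5, -357.8, -3.8], 0.61), ([371.0, -198.7, 0.8], 0.59)]
```

View pics/w8.png

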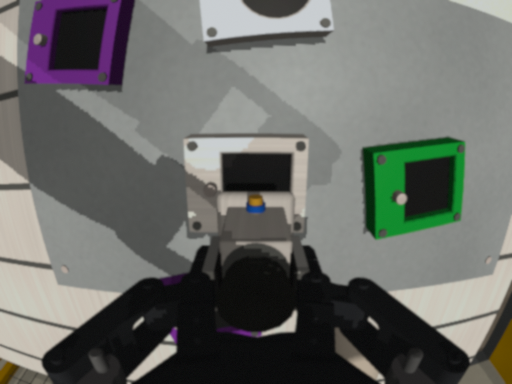

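The vacuum plate (column 256) is centred over the square pocket (columns 222–292). Lowering.

apply_moves(targets="-1 -0.15 0 3 0 0 0;-1 -0.15 0 5.5 0 0 0;-1 -0.15 0 7.5 0 0 0;-1 -0.15 0 8.8 0 0 0;-1 -0.15 0 9.3 0 0 0;-1 -0.15 0 9.6 0 0 0;-1 -0.15 0 9.8 0 0 0;-1 -0.15 0 10 0 0 0;-1 -0.15 0 10.1 0 0 0;-1 -0.15 0 10.1 0 0 0")

```text
t: 29.9
position: [540.8, -358.0, 53.0]
eef_rot: [0.711, 0.703, 0.0, 0.001]
force: [-3.9, 4.2, 8.9]
grip_width: 32.3
finger_force: 91.5
```

apply_moves(targets="-0.2 0 0 0 0 0 0;0.2 0 0 0 0 0 0;0.2 0 0 0 0 0 0;0.2 0 0 -3 0 0 0;0.2 0 0 -8 0 0 0;0.2 0 0 -13 0 0 0;0.2 5 0 -15 0 0 0;0.2 11 0.3 -15 0 0 0;0.2 17 0.5 -15 0 0 0;0.2 23 0.7 -15 0 0 0;0.2 28 0.9 -15 0 0 0;0.2 28 0.9 -15 0 0 0")

```text
t: 31.4
position: [552.1, -74.8, 200.0]
eef_rot: [0.709, 0.705, 0.0, -0.0]
force: [0.2, -0.5, 0.3]
grip_width: 51.2
finger_force: 0.0
```

```bash
python3 - <<'E'
from h import *
go(554,-2.8,150,90)
p=snapshot('wrist');p2=snapshot('top')
for q in(p,p2):
 for n in('pen_tool','dock_round','vacuum_tool'):
  print(n,[(np.round(d['position'],1).tolist(),round(d['conf'],2)) for d in spot_point(q,n)])
W=cloud(p2);print('vac',rect(W,(540,-356),80,108,40),rect(W,(540,-356),50,78,40))
for op in(0,3):print('rnd',rect(W,(546,-169),25,38,80,op))
m=(W[...,2]<27)&(W[...,2]>10)&(np.hypot(W[...,0]-557,W[...,1]+169)<40);print('pocket',np.median(W[m],0),W[m].min(0),W[m].max(0))
E
```

```text
t 31.4 pos [552.1 -74.8 200. ] w 51.2 F [ 0.2 -0.5  0.3] MOVE [7.2  0.14 5.  ] [ 0.   -0.   -0.03]
pen_tool [([554.9, 2.8, 15.7], 0.68)]
dock_round [([555.5, -171.1, -1.0], 0.59)]
vacuum_tool []
pen_tool [([552.6, -2.4, 13.3], 0.57)]
dock_round [([558.6, -165.8, 0.4], 0.83)]
vacuum_tool [([539.8, -357.2, 21.6], 0.75)]
vac (538.9, -359.1, array([30.4, 32.1]), 0.6, 127) (539.5, -357.8, array([34.9, 34.6]), 1.3, 72)
rnd (546.9, -170.9, array([114.3,  94.3]), 5.6, 550)
rnd (546.1, -171.8, array([112.2,  92.5]), 4.8, 471)
pocket [ 554.97174835 -180.57977041   19.95638485] [ 522.81458368 -203.04138036   11.86965664] [ 589.86306497 -131.48550625   26.70775493]
```

apply_moves(targets="0.2 4 0.1 0 0 0 0;0.2 7.2 0.1 0 0 0 0;0.2 7.2 0.1 0 0 0 0;0.2 7.2 0.1 2 0 0 0;0.2 7.2 0.1 6 0 0 0;0.2 7.2 0.1 10 0 0 0;0.2 7.2 0.1 11.7 0 0 0;0.2 7.2 0.1 11.7 0 0 0;0.2 7.2 0.1 11.7 0 0 0")

```text
t: 32.92
position: [555.1, -6.1, 84.5]
eef_rot: [0.711, 0.703, 0.001, 0.001]
force: [-1.4, 0.3, 0.0]
grip_width: 51.2
finger_force: 0.0
```

apply_moves(targets="-1 0 0 0 0 0 0;-1 0 0 0 0 0 0;-1 0 0 0 0 0 0;-1 0 0 0 0 0 0;-1 0 0 0 0 0 0;-1 0 0 -2 0 0 0;-1 0 0 -6 0 0 0;-1 0 0 -9 0 0 0;-1 0 0 -9 0 0 0;-1 0 0 -9 0 0 0", grip_force=70)

```text
t: 34.17
position: [552.7, -5.5, 171.4]
eef_rot: [0.711, 0.703, -0.001, -0.001]
force: [1.0, 0.1, -3.4]
grip_width: 20.4
finger_force: 69.1
```

```bash
python3 - <<'E'
from h import *
go(557,-169.5,172,90)
p=snapshot('side')
print([(np.round(d['position'],1).tolist(),round(d['conf'],2)) for d in spot_point(p,'pen_tool')])
E
```

```text
t 34.17 pos [552.7  -5.5 171.4] w 20.4 F [ 1.   0.1 -3.4] MOVE [-16.39   0.6   -0.07] [-0.02 -0.   -0.06]
[]
```

apply_moves(targets="-1 -4 0.1 0 0 0 0;-1 -9 0.3 0 0 0 0;-1 -13.5 0.5 0 0 0 0;-1 -16 0.5 0 0 0 0;-1 -16.6 0.6 0 0 0 0;-1 -16.6 0.6 2 0 0 0;-1 -16.6 0.6 3 0 0 0;-1 -16.6 0.6 3 0 0 0;-1 -16.6 0.6 3 0 0 0")

```text
t: 35.4
position: [558.3, -171.1, 142.9]
eef_rot: [0.711, 0.704, 0.0, -0.0]
force: [0.3, -0.2, -2.9]
grip_width: 20.5
finger_force: 69.0
```

```bash
python3 - <<'E'
from h import *
go(557,-171,87,90)
p=snapshot('wrist');save(p,'w9');p2=snapshot('top');s=snapshot('side')
for q in(p,p2,s):
 for n in('pen_tool','dock_round'):
  print(n,[(np.round(d['position'],1).tolist(),round(d['conf'],2)) for d in spot_point(q,n)])
E
```

```text
t 35.4 pos [ 558.3 -171.1  142.9] w 20.5 F [ 0.3 -0.2 -2.9] MOVE [ 0.01 -0.13  5.59] [ 0.   -0.   -0.06]
pen_tool [([557.0, -164.7, 75.0], 0.73)]
dock_round [([555.8, -168.6, -3.0], 0.74)]
pen_tool [([555.2, -166.3, 77.1], 0.44)]
dock_round [([556.0, -166.9, -1.3], 0.61)]
pen_tool [([555.4, -167.6, 74.9], 0.77)]
dock_round [([561.7, -162.6, -2.8], 0.96), ([538.0, -359.4, 21.0], 0.57)]
```

View pics/w9.png

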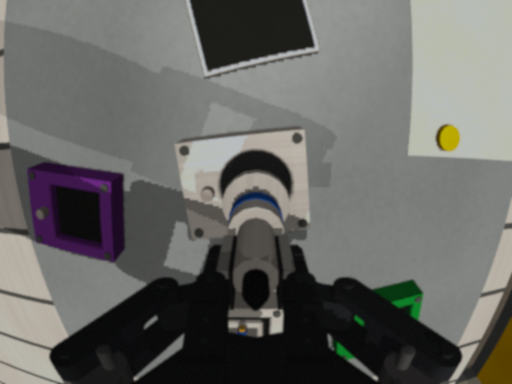

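The pen plate is centred on the round pocket in column (257). Lowering.

apply_moves(targets="-1 -0.1 0 2 0 0 0;-1 -0.1 0 3.5 0 0 0;-1 -0.1 0 4.5 0 0 0;-1 -0.1 0 5 0 0 0;-1 -0.1 0 5.3 0 0 0;-1 -0.1 0 5.5 0 0 0;-1 -0.1 0 5.7 0 0 0;-1 -0.1 0 5.9 0 0 0;-1 -0.1 0 5.9 0 0 0")

```text
t: 36.98
position: [559.0, -173.1, 89.7]
eef_rot: [0.711, 0.703, -0.0, 0.0]
force: [-11.9, 3.4, 21.8]
grip_width: 20.4
finger_force: 71.9
```

apply_moves(targets="-1 0 0 -0.2 0 0 0;-0.4 0 0 -0.2 0 0 0;0.2 0 0 -0.2 0 0 0;0.2 0 0 -0.2 0 0 0;0.2 0 0 -3 0 0 0;0.2 0 0 -8 0 0 0;0.2 0 0 -12 0 0 0;0.2 8 -3 -13 0 0 0;0.2 12 -10 -13 0 0 0;0.2 12 -15 -13 0 0 0;0.2 12 -15 -13 0 0 0;0.2 12 -15 -13 0 0 0")

```text
t: 38.48
position: [408.7, -50.8, 213.9]
eef_rot: [0.711, 0.703, 0.0, 0.001]
force: [0.2, -0.8, -0.4]
grip_width: 51.3
finger_force: 0.0
```

```bash
python3 - <<'E'
from h import *
p=snapshot('top');s=snapshot('side')
W=cloud(p)
for n,c in[('pen',(557,-169)),('vac',(540,-356)),('grip',(576,189))]:
    m=(W[...,2]>45)&(np.hypot(W[...,0]-c[0],W[...,1]-c[1])<45);print(n,m.sum(),W[m][:,2].max().round(),rect(W,c,55,82,40))
for q in(p,s):
 for n in('pen_tool','vacuum_tool','gripper_tool','clip','grease_jar','dock_round','dock_oblong','parts_tray'):
  print(n,[(np.round(d['position'],1).tolist(),round(d['conf'],2)) for d in spot_point(q,n)][:2])
a=np.hstack([cv2.resize(p['pixels'][120:270,80:400],(640,300)),]);b=cv2.resize(s['pixels'][100:360,130:360],(340,300))
im=np.vstack([a,cv2.resize(s['pixels'][110:245,150:350],(640,300))])
cv2.imwrite('pics/end.png',im[:,:,::-1]);print(state()['t'])
E
```

```text
pen 141 143.0 (557.3, -170.0, array([31.7, 33.1]), -42.3, 64)
vac 220 106.0 (539.6, -357.9, array([34.6, 34.6]), -1.1, 66)
grip 221 107.0 (575.1, 188.4, array([46.2, 31. ]), -0.6, 122)
pen_tool [([558.4, -168.1, 19.7], 0.69)]
vacuum_tool [([542.5, -358.3, 22.1], 0.9)]
gripper_tool [([574.6, 188.2, 19.5], 0.69)]
clip [([553.8, 350.7, 5.0], 0.56), ([574.6, 352.8, 1.0], 0.16)]
grease_jar [([683.6, 93.0, 1.2], 0.73)]
dock_round [([556.9, -168.9, -1.4], 0.8)]
dock_oblong [([575.0, 187.9, -2.3], 0.88)]
parts_tray [([574.1, 352.6, 0.3], 0.6), ([558.0, -171.6, 21.0], 0.29)]
pen_tool [([559.2, -172.0, 19.7], 0.71)]
vacuum_tool [([539.7, -358.4, 21.8], 0.68)]
gripper_tool [([577.7, 192.9, 20.2], 0.66)]
clip [([553.0, 345.8, 4.6], 0.72)]
grease_jar [([688.8, 88.7, 2.0], 0.57)]
dock_round []
dock_oblong [([575.9, 185.5, 0.1], 0.57)]
parts_tray [([575.9, 351.3, 0.3], 0.86)]
39.375
```

View pics/end.png

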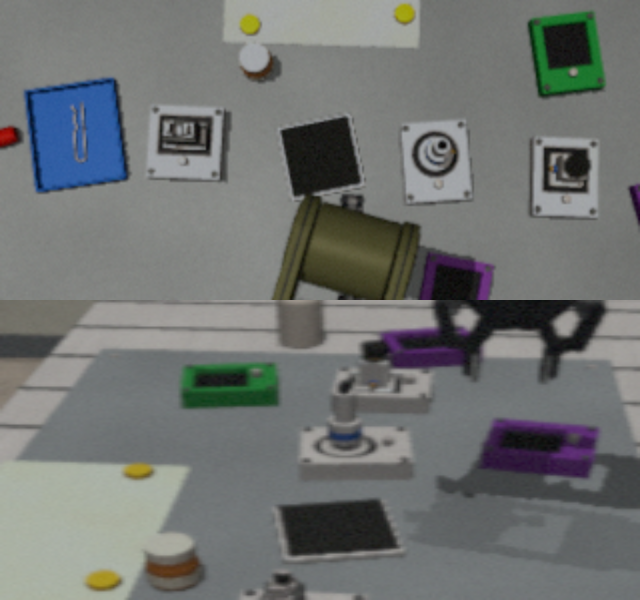

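The end picture shows all three tools upright in their matching docks: pen in round (435,155), vacuum in square (567,165) and gripper in oblong (185,135). The clip lies flat in the tray (80,135) and the jar hasn't moved. Handing in.

```bash
python3 -c "
from bench import *
print(sign_off())"
```

```text
the job is handed in; nothing more can be done
None
```

I handed the job in at about 39 s of the 118 s allowed: the last camera check showed the clip flat in the parts tray, the pen, vacuum and gripper tools upright and fully down in the round, square and oblong docks, and the jar where it stood; `sign_off` returned no verdict.

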